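Pin the casting mould shut in order

ROBOT

A 6-joint arm with a two-finger parallel gripper is mounted at the origin on the work surface. World frame = base frame: x ahead of the robot, y to its left, z up, the work surface at z = 0. Lengths are in mm, angles in rad, forces in N, time in s.
With the tool pointing down it reaches from about 300 to 775 mm from the base axis. Payload 14.6 kg.
Tool frame: the origin (TCP) lies at the very end of the fingers, on their centre line; the grasp point (between the pads) lies 19 mm behind it; z points along the fingers, y is the line along which they close (so a half turn about z gives the same grasp; the last joint's range is limited). The gripper opens to 85 mm and grips with 20 to 120 N. Pads are 22 mm wide; open, the fingers measure 114 mm over their backs; the gripper's body (76 mm by 85 mm) begins 54 mm behind the grasp point. The pads swing forward as they close: fully open they stand 13 mm farther back than shut.
Start: joints at [1.154, 0.3, 1.521, -0, 1.321, -0.067], TCP at [188.487, 516.684, 231.281] pointing down, gripper open.
Joint ranges: [-3.03, 3.03], [-0.79, 2.21], [0.23, 2.52], [-1.04, 4.18], [0, 3.07], [-2.55, 2.55]. Speed limits (rad/s): [2.22, 2.22, 2.57, 3.14, 3.14, 3.14].

INTERFACE

Orientations are given as [roll, pitch, yaw] about the fixed x, y, z axes, in that order (R = Rz(yaw) Ry(pitch) Rx(roll)).
In Python, from station import * gives the robot as it stands. Calls block until the motion is done:
- movep(position, orientation): joint-space move of the TCP to a pose.
- move_straight(position, ori=None, feed=150): straight line of the TCP; ori=None keeps the orientation; feed is the mean speed in mm/s.
- goto_joints(angles): joint-space move.
- set_gripper(opening, strength=None): finger opening in mm; strength is the grip in N (None keeps the last); returns when the fingers have stopped.
- pause(seconds).
- solve_ik(position, orientation): joint angles nearest the present ones, or None.
- grab_frame(name): name is "side" or "top"; returns a dict with "pixels" (384x512x3 uint8, red, green, blue), "depth" (384x512 float32, mm along the optical axis (not along the pixel's ray), 0 where there is no reading), "fovy" (degrees; the focal length in pixels is half the picture's height over the tangent of half this angle, whatever the lens; pixels are square), "cx", "cy" (the principal point, pixels), "distortion" ([k1, k2, p1, p2, k3] as OpenCV has them; the pictures are not rectified), "R" (3x3) and "t" (3): a world point X has camera coordinates R X + t. Camera axes: x right, y down, z forward; pixel columns grow to the right and rows downward; lengths in mm; the calibration is good to about 2 mm. A picture is of the moment at which its call begins.
A pose or a line that the arm cannot do raises IKError and nothing moves.
- job_done(): hands the job in; it is judged then, once.
Trained networks look in a picture, given as the dict that the camera call returned (one of the last four; its "shot" number tells which), for a name from the list of things; names that differ only in an ending like _2 or _b are one class to them, and where a whole thing is asked for, a point or a joint stands for the part that bears it (a point fixed in the world has none). Each returns a list of dicts, best first, with "score" (0 to 1); they miss things now and then, are a little off and sometimes report something else, mostly with a low value. They report only what shows in the picture. A call takes as long as a camera call.
- spot_in(picture, query): "uv" ([column, row] in pixels, amid what is visible of it).
- cut_out(picture, query): "region" (384x512 bool, what is visible of it) and "uv" ([column, row] in pixels, amid what is visible of it).
Readings, each from a call of its own:
- get_time_s(): time.
- get_joints(): joint angles.
- get_joint_vel(): joint speeds.
- get_joint_torque(): joint torques, N m.
- get_ee_pos(): TCP position.
- get_eef_rot(): TCP orientation.
- get_wrist_force(): force on the tool from outside, world axes, zero at the start.
- get_ft_torque(): the same for the moment, N m.
- get_grip_width(): finger opening in mm.
- get_grasp_force(): force on a finger pad.
Only numpy, scipy, OpenCV 4.12 (cv2) and the standard library are available. Lean on these libraries where they do the work, as an engineer would, in place of code of your own. Each camera call takes 0.05 s, during which the arm holds its last target. There are 200 camera calls.

TASK

Pin the plaster casting mould shut: with the fingertips, gently push its coloured pins straight down until fully home, first the red one, then the yellow one, then the blue one, each home before the next is pushed. Leave the green pin standing up as it is, do not pull any pin up, do not press hard on the brittle plaster, and leave the stopper, cup, flask and brush where they stand.

Things in the scene. Friction and masses are not known exactly. Their poses are not given: they have to be found in the camera images.
- mould: Round two-part plaster casting mould, off-white, 252 mm across, standing on the table and fixed to it. Origin: centre of its underside, on the table. Its flat level top is 100 mm above the table and carries four pins, each 85 mm from the centre and 90 degrees apart, at the mould's own +x, +y, -x and -y; which colour is at which place varies.
- red_head (a point): Centre of the top of the red pin's head: an upright captive pin with a round, flat red plastic head 32 mm across and 12 mm thick, on a steel shaft 12 mm thick, over a brass seat 38 mm across that stands 4 mm above the mould's top. When the pin is fully home this point is 16 mm above the mould's top (116 mm above the table); at the start about 28 to 32 mm above it.
- red_pin (a joint): How far the red pin is pushed in, in m: grows as the pin is pushed down; 0.016 = fully home, head resting on its seat (hard stop); 0.000 to 0.004 at the start; negative if pulled up. The pin slides straight down with a steady friction of about 3 N, has no spring and stays where it is left.
- yellow_head (a point): Centre of the top of the yellow pin's head: an upright captive pin with a round, flat yellow plastic head 32 mm across and 12 mm thick, on a steel shaft 12 mm thick, over a brass seat 38 mm across that stands 4 mm above the mould's top. When the pin is fully home this point is 16 mm above the mould's top (116 mm above the table); at the start about 28 to 32 mm above it.
- yellow_pin (a joint): How far the yellow pin is pushed in, in m: grows as the pin is pushed down; 0.016 = fully home, head resting on its seat (hard stop); 0.000 to 0.004 at the start; negative if pulled up. The pin slides straight down with a steady friction of about 3 N, has no spring and stays where it is left.
- blue_head (a point): Centre of the top of the blue pin's head: an upright captive pin with a round, flat blue plastic head 32 mm across and 12 mm thick, on a steel shaft 12 mm thick, over a brass seat 38 mm across that stands 4 mm above the mould's top. When the pin is fully home this point is 16 mm above the mould's top (116 mm above the table); at the start about 28 to 32 mm above it.
- blue_pin (a joint): How far the blue pin is pushed in, in m: grows as the pin is pushed down; 0.016 = fully home, head resting on its seat (hard stop); 0.000 to 0.004 at the start; negative if pulled up. The pin slides straight down with a steady friction of about 3 N, has no spring and stays where it is left.
- green_head (a point): Centre of the top of the green pin's head: an upright captive pin with a round, flat green plastic head 32 mm across and 12 mm thick, on a steel shaft 12 mm thick, over a brass seat 38 mm across that stands 4 mm above the mould's top. When the pin is fully home this point is 16 mm above the mould's top (116 mm above the table); at the start about 28 to 32 mm above it.
- green_pin (a joint): How far the green pin is pushed in, in m: grows as the pin is pushed down; 0.016 = fully home, head resting on its seat (hard stop); 0.000 to 0.004 at the start; negative if pulled up. The pin slides straight down with a steady friction of about 3 N, has no spring and stays where it is left.
- red_seat: Fixed brass seat of the red pin, 38 mm across, 4 mm thick, on the mould's top. Origin: centre of its underside, on the pin's axis.
- yellow_seat: Fixed brass seat of the yellow pin, 38 mm across, 4 mm thick, on the mould's top. Origin: centre of its underside, on the pin's axis.
- blue_seat: Fixed brass seat of the blue pin, 38 mm across, 4 mm thick, on the mould's top. Origin: centre of its underside, on the pin's axis.
- green_seat: Fixed brass seat of the green pin, 38 mm across, 4 mm thick, on the mould's top. Origin: centre of its underside, on the pin's axis.
- stopper: Loose dark grey stopper, 52 mm across at the foot, 42 mm high, narrowing upwards, standing on the middle of the mould's top. Origin: centre of its underside. To be left alone.
- cup: Loose terracotta cup, 72 mm across the rim, 75 mm high, on the table beside the mould. Origin: centre of its underside. To be left alone.
- flask: Loose dark grey squat flask, 68 mm across, 58 mm high, on the table beside the mould. Origin: centre of its underside. To be left alone.
- brush: Loose brush 180 mm long lying on the table beyond the mould, its own x axis along it, origin near its middle. To be left alone.

How it is judged (in metres and radians):
On the way, in this order (a step that is already met when the one before it is completed fails the run):
1. the red pin is pushed home (value of joint red_pin above 0.013 m), for 0.1 s.
2. the yellow pin is pushed home (value of joint yellow_pin above 0.013 m), for 0.1 s.
3. the blue pin is pushed home (value of joint blue_pin above 0.013 m), for 0.1 s.
At the end, for the whole second after the job is handed in: The red, yellow and blue pins are home (pushed in by more than 13 of the 16 mm), the green pin is within 4 mm of where it stood, and the stopper, cup, flask and brush are within 20 mm of where they stood (value of joint each of red_pin, yellow_pin, blue_pin above 0.013 m and distance of green_head from where it was at the start of the episode below 0.004 m and distance of each of stopper, cup, flask, brush from where it was at the start of the episode below 0.02 m); the robot touches nothing.
It fails at once if a pin is pushed (past 7 mm) before the one that comes before it (red, yellow, blue) is home ((value of joint yellow_pin above 0.007 m and not (value of joint red_pin above 0.013 m)) or (value of joint blue_pin above 0.007 m and not (value of joint yellow_pin above 0.013 m))).
It fails at once if the green pin is moved by more than 4 mm (distance of green_head from where it was at the start of the episode above 0.004 m).
It fails at once if a pin is pulled up by more than 4 mm above its free height (value of joint any of red_pin, yellow_pin, blue_pin, green_pin below -0.004 m).
It fails at once if a pin is pushed harder than 35 N, or the plaster with more than 20 N (contact force between any of the fingers, the arm and red_seat above 35 N or contact force between any of the fingers, the arm and yellow_seat above 35 N or contact force between any of the fingers, the arm and blue_seat above 35 N or contact force between any of the fingers, the arm and green_seat above 35 N or contact force between any of the fingers, the arm and mould above 20 N).
It fails at once if the stopper, cup, flask or brush is moved by more than 20 mm (distance of any of stopper, cup, flask, brush from where it was at the start of the episode above 0.02 m).
It also fails if it takes over 38 s, if anything falls off the work surface, if the arm or the gripper's body presses on something with over 40 N, if the wrist force passes 120 N, or if a joint passes its speed limit or range.

## Working session

There is one attempt and no reset: what is moved stays moved. The work goes in short steps, each a Python script; the robot and the scene stay as the last script left them, time stands still between calls to the robot, and variables do not carry over. Pictures are saved under pics/ and viewed, at most 10 in all, crops included, and the job is handed in when it is done.

```bash
mkdir -p pics; cat > h.py <<'E'
from station import *
import numpy as np, cv2
def K(f):
    F=192/np.tan(np.radians(f["fovy"])/2)
    return np.array([[F,0,f["cx"]],[0,F,f["cy"]],[0,0,1.]])
def pts(f,mask):
    v,u=np.nonzero(mask&(f["depth"]>0)); d=f["depth"][v,u].astype(float)
    n=cv2.undistortPoints(np.stack([u,v],1).astype(float)[:,None],K(f),np.array(f["distortion"],float))[:,0]
    c=np.column_stack([n*d[:,None],d])
    return (c-np.array(f["t"]))@np.array(f["R"])
def save(f,n): cv2.imwrite("pics/"+n+".png",f["pixels"][:,:,::-1])
E
python3 - <<'E'
from h import *
np.set_printoptions(precision=1,suppress=True)
for c in ("top","side"):
    f=grab_frame(c); save(f,c+"0")
    for q in ["red_head","yellow_head","blue_head","green_head","stopper","cup","flask","brush","mould"]:
        r=cut_out(f,q)
        for x in r[:2]:
            p=pts(f,x["region"])
            if len(p)<5: print(c,q,x["score"],len(p)); continue
            zt=np.percentile(p[:,2],90); s=p[abs(p[:,2]-zt)<5]
            print(c,q,round(x["score"],2),np.array(x["uv"]),len(p),"top",s.mean(0),(s.min(0)+s.max(0))/2,"ext",np.ptp(s,axis=0))
print(get_time_s(),get_eef_rot(),get_wrist_force())
E
```

```text
top red_head 0.5 [263.1 155.1] 148 top [665.7  16.4 128.8] [666.1  15.7 128.9] ext [27.1 30.   6.9]
top yellow_head 0.58 [285.  205.2] 140 top [555.2 -30.1 131.1] [555.5 -29.9 131.3] ext [27.3 29.5  6.9]
top blue_head 0.47 [216.4 177.9] 149 top [620.1 126.7 129. ] [620.3 126.3 129.2] ext [30.5 29.9  6.7]
top green_head 0.57 [232.3 225.2] 170 top [509.6  80.7 130.4] [509.5  80.8 130.3] ext [31.1 29.1  6.3]
top stopper 0.86 [252.6 192.9] 383 top [586.1  41.1 140.6] [585.5  41.  140.4] ext [20.5 18.1  7. ]
top cup 0.56 [170.9 157.9] 701 top [688.6 243.2  73.3] [686.1 241.4  73.1] ext [70.5 69.2  8.9]
top flask 0.7 [245.3 198.1] 7467 top [585.5  48.7  99.3] [588.8  48.7 101.2] ext [242.9 242.3   9.9]
top flask 0.67 [322.5 221.9] 516 top [ 522.3 -135.6   57.1] [ 522.2 -136.1   56.8] ext [26.9 27.7  6.6]
top brush 0.67 [265.1 128.2] 763 top [768.5  -0.3  18.3] [768.2 -13.7  19.8] ext [ 68.1 171.3   8.4]
top mould 0.81 [243.1 193.7] 7529 top [585.4  48.4  99.3] [588.8  48.7 101.2] ext [242.9 242.3   9.9]
side red_head 0.73 [228.1 185.5] 171 top [664.   17.4 129.1] [663.4  16.3 129.1] ext [3
[... 677 characters left out ...]
[582.6  43.1 141.1] [582.7  41.5 139.8] ext [19.7 21.9  8. ]
side cup 0.6 [205.8 282.4] 1322 top [682.5 241.2  73.3] [683.4 241.5  73.3] ext [70.5 73.1  9.2]
side cup 0.47 [298.2 205.8] 180 top [507.1  81.3 131.2] [506.6  80.9 131.3] ext [30.2 32.3  6.8]
side flask 0.52 [301.9 173.6] 173 top [ 520.7 -132.9   57.5] [ 520.4 -134.4   57. ] ext [26.6 29.1  6.1]
side brush 0.96 [193.  215.1] 686 top [767.7   9.2  18.5] [767.5 -10.3  19.8] ext [ 72.6 172.6   8.4]
side mould 0.7 [265.  225.3] 7613 top [584.4  64.7 100.1] [586.5  50.5 100.6] ext [239.2 238.6   8.5]
side mould 0.18 [229.5 183. ] 152 top [664.   17.4 129.1] [663.4  16.3 129.1] ext [30.1 29.5  6.9]
1.0 [-3.1 -0.   2.8] [-0.5 -0.8 -0.1]
```

```bash
python3 -c "
import cv2,numpy as np
a=cv2.imread('pics/top0.png');b=cv2.imread('pics/side0.png')
cv2.imwrite('pics/both.png',np.vstack([a[:, :],b])[:, :]) if 0 else cv2.imwrite('pics/both.png',cv2.resize(np.hstack([a,b]),(800,300)))"
```

```text
(no output)
```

View pics/both.png

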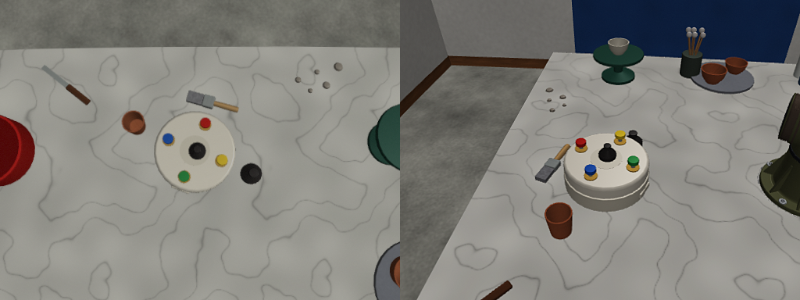

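The picture agrees with the networks: red, yellow, green and blue (clockwise from the top) sit 84–85 mm from a centre at about (587, 49), with heads near 129–131 mm. I'll push red first with the fingers closed, checking force as I go.

```bash
cat >> h.py <<'E'
P=dict(red=(664.8,16.5),yellow=(555,-30),blue=(618.9,127.5))
def push(c,ori):
    x,y=P[c]
    movep([x,y,175],ori); move_straight([x,y,138],feed=100); pause(.2)
    f0=get_wrist_force()[2]; z=136.; log=[]
    while z>113:
        move_straight([x,y,z],feed=30); f=get_wrist_force()[2]-f0
        a=get_ee_pos(); log.append((z,round(float(a[2]),1),round(float(f),1)))
        if abs(f)>(20 if a[2]>120 else 10): break
        z-=1.0
    print(c,get_time_s(),np.round(a,1),log)
    move_straight([x,y,175],feed=120)
E
python3 - <<'E'
from h import *
t=get_time_s(); set_gripper(0,20); print(get_time_s()-t,get_grip_width())
o=[np.pi,0,2.8]
s=None
for yaw in (2.8,2.8-np.pi,1.57,0,-1.57):
    q=[solve_ik([*P[c],175],[np.pi,0,yaw]) for c in P]
    if all(k is not None for k in q):
        d=max(abs(np.array(k)-get_joints()).max() for k in q)
        if s is None or d<s[0]: s=(d,yaw)
print(s)
open("yaw","w").write(str(s[1]))
push("red",[np.pi,0,s[1]])
print(get_time_s())
f=grab_frame("side"); 
r=cut_out(f,"red_head")[0]; p=pts(f,r["region"]); print(r["score"],np.percentile(p[:,2],[50,90]))
cv2.imwrite("pics/red1.png",cv2.resize(f["pixels"][130:290,170:370,::-1],(800,640))[:600])
E
```

```text
0.7666999999999999 0.20012904493720407
(np.float64(1.274293571247718), 1.57)
red 10.4417 [665.   16.5 116. ] [(136.0, 136.0, -0.2), (135.0, 134.9, -0.3), (134.0, 133.9, -1.1), (133.0, 132.9, -0.5), (132.0, 131.9, -0.5), (131.0, 130.9, -0.9), (130.0, 129.9, -1.0), (129.0, 129.1, 0.8), (128.0, 128.0, 1.4), (127.0, 127.0, -0.2), (126.0, 125.9, 0.5), (125.0, 124.8, -0.2), (124.0, 123.8, 0.8), (123.0, 122.9, -0.4), (122.0, 121.9, 0.1), (121.0, 120.9, -0.1), (120.0, 119.9, -0.6), (119.0, 118.8, -0.3), (118.0, 117.9, 0.3), (117.0, 116.9, 0.8), (116.0, 116.1, 2.6), (115.0, 116.0, 10.3)]
11.0917
0.52 [115.21915743 117.04837273]
```

View pics/red1.png

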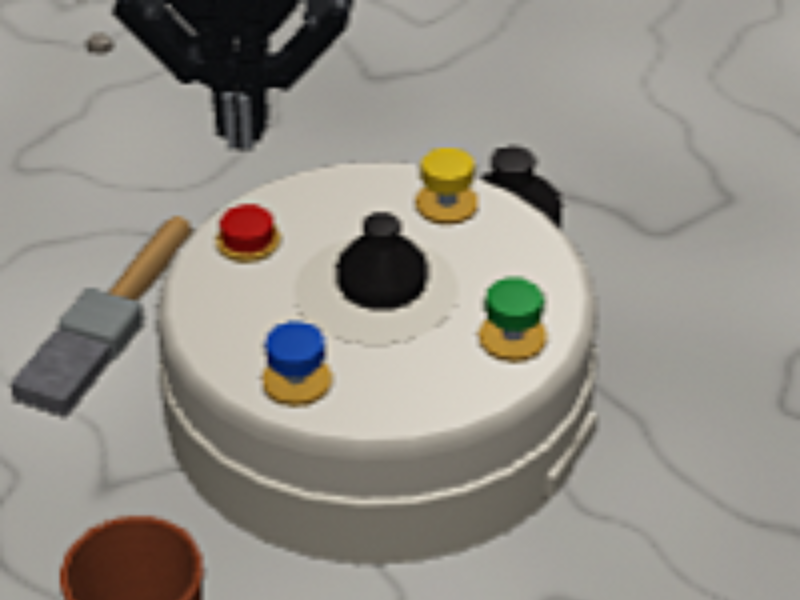

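The picture shows red (crop 247, 230) down on its brass seat, with the other three still standing. The arm stopped at 116 mm with 10 N. Next are yellow and then blue, with blue only going ahead if yellow reads home.

```bash
python3 - <<'E'
from h import *
o=[np.pi,0,float(open("yaw").read())]
push("yellow",o)
f=grab_frame("side"); r=cut_out(f,"yellow_head")
f2=grab_frame("top"); r2=cut_out(f2,"yellow_head")
ok=False
for F,R in((f,r),(f2,r2)):
    for x in R:
        p=pts(F,x["region"])
        if len(p)<5: continue
        m=np.median(p,axis=0); z=np.percentile(p[:,2],90); print(x["score"],m,z)
        if np.hypot(*(m[:2]-P["yellow"]))<15 and z<119: ok=True
print(ok)
if ok: push("blue",o)
print(get_time_s())
f=grab_frame("side")
cv2.imwrite("pics/end.png",cv2.resize(f["pixels"][130:290,170:370,::-1],(750,600)))
E
```

```text
yellow 17.9583 [555.2 -30.  116. ] [(136.0, 136.0, 1.1), (135.0, 135.0, 1.0), (134.0, 133.9, 1.3), (133.0, 132.9, 1.6), (132.0, 131.9, 0.6), (131.0, 131.0, 1.6), (130.0, 130.0, 2.5), (129.0, 128.9, 1.2), (128.0, 127.9, 1.2), (127.0, 126.9, 1.6), (126.0, 125.9, 1.1), (125.0, 124.9, 1.5), (124.0, 123.9, 1.6), (123.0, 122.9, 1.6), (122.0, 121.9, 0.9), (121.0, 120.9, 1.9), (120.0, 119.9, 2.1), (119.0, 118.9, 2.0), (118.0, 117.9, 2.0), (117.0, 116.9, 1.3), (116.0, 116.1, 4.3), (115.0, 116.0, 13.7)]
0.45 [553.02664876 -25.08423797 114.92046734] 116.99471702498674
0.7 [583.508734    85.14092241  99.06730486] 101.16728399257383
True
blue 25.7417 [619.1 127.5 116. ] [(136.0, 135.9, 0.6), (135.0, 134.9, -0.6), (134.0, 133.9, -0.6), (133.0, 132.9, -0.2), (132.0, 131.9, 0.7), (131.0, 130.9, 0.3), (130.0, 130.0, -0.7), (129.0, 129.0, 0.9), (128.0, 127.9, 1.7), (127.0, 126.9, 0.8), (126.0, 125.9, 0.9), (125.0, 124.9, 0.7), (124.0, 123.9, 1.9), (123.0, 122.9, 1.1), (122.0, 121.9, -0.1), (121.0, 120.9, 1.2), (120.0, 119.9, -0.4), (119.0, 118.9, 0.2), (118.0, 117.9, 0.1), (117.0, 116.9, 0.1), (116.0, 116.1, 3.7), (115.0, 116.0, 10.8)]
26.3917
```

View pics/end.png

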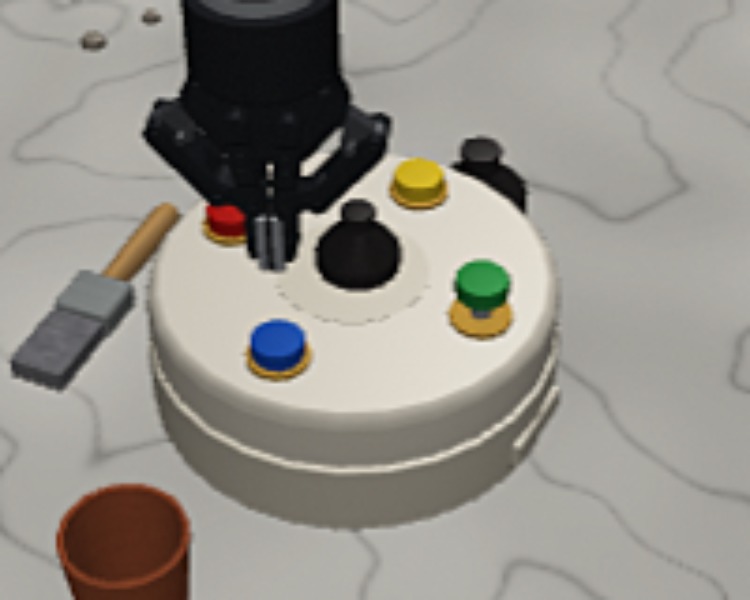

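The picture shows blue (278, 348), yellow (418, 182) and red (228, 222) on their seats. Green (482, 290) is still up, the loose things haven't moved, and the gripper is clear.

```bash
python3 -c "
from station import *
print(job_done())"
```

```text
the job is handed in; nothing more can be done
None
```

The red, yellow and blue pins were pushed home in that order, with at most about 14 N read at the wrist. The green pin and the loose things were left as they stood, and the job was handed in at about 26 s; no verdict came back.

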